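Set the eccentric side guide of a wafer-sheet slitter and check it with the gauge

TASK

Set the side guide on the sheet slitter's feed bed: turn the red handle of the grey eccentric roller until its white pointer lines up with the green mark on the bed. Then check the gap with the blue gauge: lay it on the bed beside the metal fence, round nose towards the roller, slide it into the gap between roller and fence without forcing it until its nose comes out on the far side of the roller, and leave it lying there. Leave the thicker orange gauge where it is.

Things in the scene. Friction and masses are not known exactly. Their poses are not given: they have to be found in the camera images.
- bed: Fixed white bed plate 160 (x) by 430 mm (y -200 to 230), 12 mm thick; origin at underside, z up, +y the feed direction. Metal fence along y: inner face at x = 25.5 mm, 12 mm thick, y -200 to 140, top at z 34. Eccentric's upright axis: x -30, y 0. Green mark: 10 mm wide stripe on the bed at x -30, y 45 to 90. Cutter rollers with blue brackets, top at z 74, across the bed at y 175 to 225.
- cam (a joint): Angle of the eccentric (rad), counter-clockwise from above, 0 to 2.8; stays where left (friction 0.2 N m). At 0 pointer and lobe point at the fence (bed +x), gap narrowest; at 1.57 the pointer points along bed +y at the green mark. Gap to the fence = 27.5 - 10 cos(angle) mm, 27.5 at the mark. Starts too tight, 0.2 to 0.8.
- cam_grip (a point): On the eccentric's axis in its handle, at bed z 62 mm; turns with it, x axis = pointer direction. Grey disc, diameter 56 mm, centre 10 mm off the axis towards the pointer, bed z 13 to 37. On it the red handle, an upright bar 14 mm thick (y), bed z 37 to 77, reaching 36 mm to the pointer side and 20 mm to the other; a white stripe on top marks the pointer side.
- blue_gauge_grip (a point): In the black grip of the blue gauge, 40 mm above its underside. Loose, about 0.15 kg, starts flat on the table: blue bar 24 mm wide (x), 150 long (y), 18 high, half-round nose at its +y end, z up. Nose tip 115 mm along +y from this point, tail 35 mm along -y. Grip: upright block 14 mm thick (x), 30 long (y), 18 to 58 mm above the underside, centred on this point in x and y.
- orange_gauge_grip (a point): The same point on the orange gauge, which is the same but 34 mm wide and does not fit; it stays where it is.
Not all that is in view belongs to the job. What is meant by the part that bears blue_gauge_grip is not turquoise or yellow, and is the larger of those in its own colour.

How it is judged:
By the outcome, as a careful person would: the job done as asked, in the order asked, and still so for the second after the job is handed in, with the robot touching nothing.
It also fails if it takes over 58 s, if anything falls off the work surface, if the arm or the gripper's body presses on something with over 40 N, if the wrist force passes 120 N, or if a joint passes its speed limit or range.

ROBOT

A 6-joint arm with a two-finger parallel gripper is mounted at the origin on the work surface. World frame = base frame: x ahead of the robot, y to its left, z up, the work surface at z = 0. Lengths are in m, angles in rad, forces in N, time in s.
With the tool pointing down it reaches from about 0.35 to 0.975 m from the base axis. Payload 4.9 kg.
Tool frame: the origin (TCP) lies at the very end of the fingers, on their centre line; the grasp point (between the pads) lies 19 mm behind it; z points along the fingers, y is the line along which they close (so a half turn about z gives the same grasp; the last joint's range is limited). The gripper opens to 85 mm and grips with 20 to 120 N. Pads are 22 mm wide; open, the fingers measure 114 mm over their backs; the gripper's body (76 mm by 85 mm) begins 54 mm behind the grasp point. The pads swing forward as they close: fully open they stand 13 mm farther back than shut.
Start: joints at [1.181, 0.053, 1.613, -0, 1.476, -0.119], TCP at [0.167, 0.602, 0.231] pointing down, gripper open.
Joint ranges: [-3.01, 3.01], [-1.01, 2.22], [0.06, 2.58], [-1.02, 4.17], [0.09, 2.62], [-3.14, 3.14]. Speed limits (rad/s): [2.57, 2.57, 3.14, 3.14, 3.14, 3.14].

INTERFACE

Orientations are given as a rotation vector (axis times angle).
In Python, from station import ctrl gives the robot as it stands.
- The arm moves only by the tool jog_arm, never from a script. Its argument "plan" is a list of rows, each a list of 7 numbers: the shift along the tool's x, y, z in units of 0.02 m (1.0 is 0.02 m), then the turn, a rotation vector about the tool's x, y, z in units of 45 degrees (1.0 is 45 degrees), then the opening, from -1 (shut) to 1 (fully open). A call has 1 to 8 rows; each row shifts and turns the commanded pose from where the row before left it, along the tool's axes as they then stand; what a row does not reach is not made up. A row lasts 1/10 s, in which the tool goes at most 50 mm and 8.59 degrees, less where a joint would pass 70% of its speed; a pose out of reach is approached as far as the arm can. A call with a number of a shift or a turn outside -1 to 1 is refused whole. A call with a gripper value outside its range is refused whole. The fingers move at their own pace and stop on an object; "grip_force" is the grip in N (left out, the last holds). Time passes only in rows, so rows that do not move let the fingers close. It gives the time, the measured TCP pose, the force, the opening and the grip force at its end, in the units of the state.
- ctrl.get_obs(): the state, without advancing time (a new reading comes with each control period).
- ctrl.get_image(name): name is "scene" or "top"; returns (picture, depth): 384x512x3 uint8, red, green, blue; 384x512 float32, m along the optical axis (not along the pixel's ray), 0 where there is no reading.
- ctrl.camera_info(name): a dict with "camera_matrix" (3x3 intrinsics, pixels), "rvec" (rotation vector, rad) and "tvec" (3), from world to camera coordinates, as OpenCV has them. Camera axes: x right, y down, z forward; pixel columns grow to the right and rows downward; lengths in m; the calibration is good to about 2 mm. A picture is of the moment at which its call begins. camera_info takes no time and is no camera call.
- ctrl.finish_job(): hands the job in; it is judged then, once.
The state is a dict: "t": time; "q": joint angles; "dq": joint speeds; "effort": joint torques, N m; "tool_pos": TCP position; "tool_rot": TCP orientation; "contact_force": force on the tool from outside, world axes, zero at the start; "wrist_torque": the same for the moment, N m; "opening": finger opening in m; "grip_force": force on a finger pad.
Only numpy, scipy, OpenCV 4.12 (cv2) and the standard library are available. Lean on these libraries where they do the work, as an engineer would, in place of code of your own. Each camera call takes 0.05 s, during which the arm holds its last target. There are 200 camera calls.

## Working session

There is one attempt and no reset: what is moved stays moved. The work goes in short steps, Python scripts to look and compute and a tool call to move; the robot and the scene stay as the last step left them, time stands still between calls to the robot, and variables do not carry over. Pictures are saved under pics/ and viewed, at most 10 in all, crops included, and the job is handed in when it is done.

Besides the shell and the picture viewer there is one more tool, called after "Call:" as a command line: name --pt "numbers of a row" for each row, then --argument value for the rest. jog_arm: Moves the arm, as the interface text tells. Shifts and turns lie within -1 to 1; 1 stands for 0.02 m of shift or 45 degrees of turn. Its arguments: {"type":"object","properties":{"plan":{"type":"array"},"grip_force":{"type":"number"}},"required":["plan"]}

```bash
mkdir -p pics; cat > h.py <<'E'
import numpy as np, cv2
from station import ctrl
def cam(n):
    c=ctrl.camera_info(n);K=np.array(c["camera_matrix"]);R=cv2.Rodrigues(np.array(c["rvec"],float))[0];t=np.array(c["tvec"],float).ravel();return K,R,t
def grab(n,tag):
    im,d=ctrl.get_image(n);np.savez(f"pics/{tag}.npz",im=im,d=d);cv2.imwrite(f"pics/{tag}.png",im[:,:,::-1]);return im,d
def load(tag):
    z=np.load(f"pics/{tag}.npz");return z["im"],z["d"]
def px(n,u,v,d=None,z=None):
    K,R,t=cam(n);r=np.linalg.inv(K)@np.array([u,v,1.]);C=-R.T@t
    if d is not None:
        return R.T@(r*d-t)
    w=R.T@r;return C+w*(z-C[2])/w[2]
def proj(n,p):
    K,R,t=cam(n);q=K@(R@np.array(p)+t);return q[:2]/q[2]
def crop(tag,u0,v0,u1,v1,s):
    im,_=load(tag);c=cv2.resize(im[v0:v1,u0:u1],None,fx=s,fy=s,interpolation=cv2.INTER_CUBIC);cv2.imwrite(f"pics/{tag}_c{u0}_{v0}.png",c[:,:,::-1])
E
python3 - <<'E'
from h import *
a,_=grab("top","t0");b,_=grab("scene","s0")
cv2.imwrite("pics/both.png",np.vstack([cv2.resize(np.hstack([a,b]),(800,300))])[:,:,::-1])
for n in("top","scene"):
    K,R,t=cam(n);print(n,K[0,0],-R.T@t,R[2])
print(ctrl.get_obs())
E
```

```text
top 470.528123068089 [ 0.22415932 -0.13673898  1.00734207] [ 0.23048011 -0.03528712 -0.97243701]
scene 487.4348160725791 [ 1.09966592 -0.26480748  0.72981727] [-0.71236479  0.13260999 -0.68916689]
{'t': 0.1, 'q': array([ 1.18099722e+00,  5.33021305e-02,  1.61413503e+00, -1.61625741e-05,
        1.47602746e+00, -1.19011690e-01]), 'dq': array([ 0.00109284, -0.00089339, -0.00294072,  0.00065832,  0.0004021 ,
        0.00150037]), 'effort': array([ 1.18274302e-04, -3.94905460e+01, -3.71362031e+01, -9.49013088e-05,
        3.99417986e-03,  1.60332888e-05]), 'tool_pos': array([0.1669772 , 0.60169845, 0.23019191]), 'tool_rot': array([-4.23989442e-01, -3.11238930e+00,  2.85178178e-03]), 'contact_force': array([-0.45300158,  0.15018458, -0.04815115]), 'wrist_torque': array([-0.03324002, -0.05062552,  0.0340811 ]), 'grip_force': 0.0, 'opening': 0.08544914076624817}
```

View pics/t0.png

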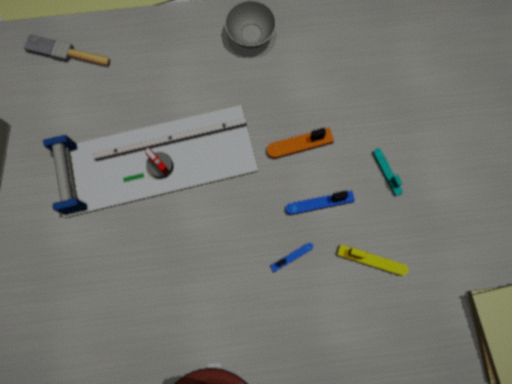

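View pics/s0.png

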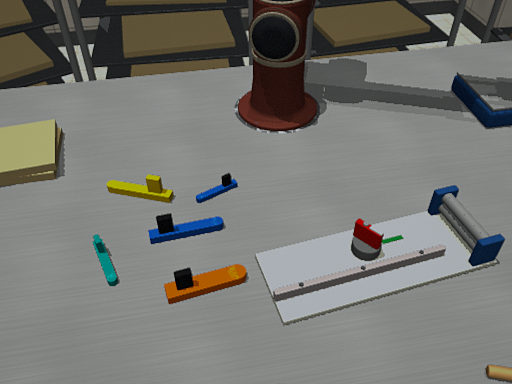

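Blue candidates in the top view are the large bar at (320,202) and the small one at (292,257). The description fits the large one. Turquoise (388,172) and yellow (372,261) are excluded. I'll enlarge to confirm.

```bash
python3 - <<'E'
from h import *
im,_=load("t0")
a=cv2.resize(im[100:220,40:265],None,fx=3.5,fy=3.5,interpolation=cv2.INTER_CUBIC)
cv2.imwrite("pics/c1.png",a[:,:,::-1])
b=cv2.resize(im[170:280,260:370],None,fx=5,fy=5,interpolation=cv2.INTER_CUBIC)
cv2.imwrite("pics/c2.png",b[:,:,::-1])
E
```

```text
(no output)
```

View pics/c1.png

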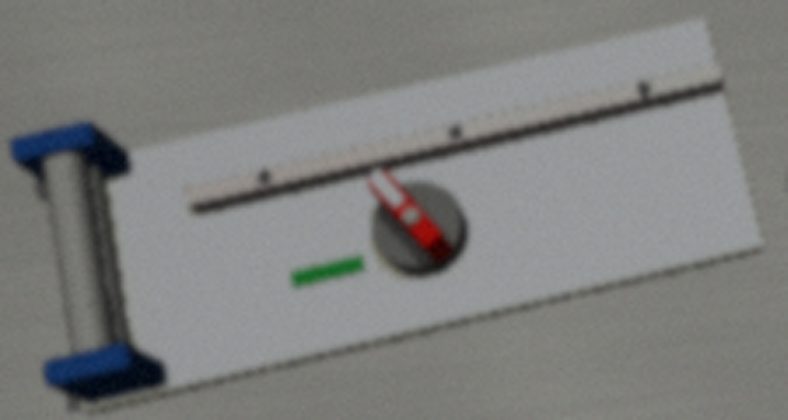

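View pics/c2.png

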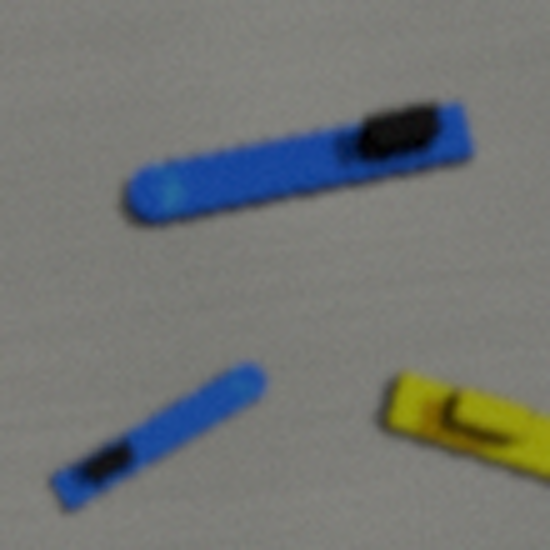

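The crop confirms it: large blue bar with its nose at (286,210), tail (353,200) and black grip (340,196). The pointer's white stripe points up-left from the axis at about (157,161); the green mark is at (133,178).

```bash
cat >> h.py <<'E'
from scipy.optimize import least_squares
def fit(n,P,U,x0):
    P=np.array(P)/1000.;U=np.array(U,float)
    def w(x):
        c,s=np.cos(x[2]),np.sin(x[2]);return np.c_[x[0]+c*P[:,0]-s*P[:,1],x[1]+s*P[:,0]+c*P[:,1],P[:,2]]
    f=lambda x:(np.array([proj(n,p) for p in w(x)])-U).ravel()
    r=least_squares(f,x0,x_scale=[.01,.01,.1]);return r.x,r.fun.reshape(-1,2).round(1)
def loc(x,p):
    c,s=np.cos(x[2]),np.sin(x[2]);p=np.array(p)/1000.;return np.array([x[0]+c*p[0]-s*p[1],x[1]+s*p[0]+c*p[1],p[2]])
E
python3 - <<'E'
from h import *
u=lambda a,s,o:(np.array(a)+.5)/s-.5+np.array(o)
P=[(80,-200,12),(-80,-200,12),(25.5,-200,34),(25.5,140,34),(-30,45,12),(-30,90,12),(37.5,140,34)]
U=u([(707,20),(762,245),(722,80),(194,204),(363,264),(292,279),(185,187)],3.5,(40,100))
bed,r=fit("top",P,U,[.4,.2,.2]);print("bed",bed,r.tolist())
print("axis",loc(bed,(-30,0,62)))
# handle: ends at z77
e1=u((372,176),3.5,(40,100));e2=u((441,256),3.5,(40,100))
a=px("top",*e1,z=.077);b=px("top",*e2,z=.077);print(a,b,"pointer est angle",np.arctan2(*(a-b)[1::-1])-bed[2], "len",np.linalg.norm(a-b))
d=px("top",*u((410,214),3.5,(40,100)),z=.077);print("dot",d)
P=[(0,115,18),(12,-35,18),(-12,-35,18),(0,0,58)]
U=u([(129,195),(462,103),(473,154),(401,130)],5,(260,170))
g,r=fit("top",P,U,[.3,-.2,.2]);print("gauge",g,r.tolist())
# scene segmentation check of gauge black grip via depth
E
```

```text
bed [0.55842801 0.05061345 0.1181432 ] [[-0.1, -0.9], [0.8, 0.7], [0.7, 0.3], [-2.0, 0.2], [0.5, -0.3], [0.4, 0.1], [-0.3, -0.1]]
axis [0.52863713 0.0470774  0.062     ]
[0.55640984 0.06915833 0.077     ] [0.50244173 0.0323755  0.077     ] pointer est angle 0.48010344966725804 len 0.0653110495995581
dot [0.53024361 0.04853554 0.077     ]
gauge [ 0.41698927 -0.31878364  0.07090779] [[-0.4, 0.3], [-0.2, 0.1], [0.2, 0.6], [0.4, -1.0]]
```

Call:
jog_arm --pt "-1 -0.88 0 0 0 0 1" --pt "-1 -0.88 0 0 0 0 1" --pt "-1 -0.88 0 0 0 0 1" --pt "-1 -0.88 0 0 0 0 1" --pt "-1 -0.88 0 0 0 0 1" --pt "-1 -0.88 0 0 0 0 1" --pt "-1 -0.88 0 0 0 0 1" --pt "-1 -0.88 0 0 0 0 1" --grip_force 40

```text
t: 0.9
tool_pos: [0.2839, 0.4225, 0.2307]
tool_rot: [-0.424, -3.112, 0.001]
contact_force: [0.4, -0.7, 0.3]
opening: 0.0854
grip_force: 0.0
```

Call:
jog_arm --pt "-1 -0.88 0 0 0 0 1" --pt "-1 -0.88 0 0 0 0 1" --pt "-1 -0.88 0 0 0 0 1" --pt "-1 -0.88 0 0 0 0 1" --pt "-1 -0.88 0 0 0 0 1" --pt "-1 -0.88 0 0 0 0 1" --pt "-1 -0.88 0 0 0 0 1" --pt "-1 -0.88 0 0 0 0 1"

```text
t: 1.7
tool_pos: [0.4004, 0.2442, 0.2308]
tool_rot: [-0.424, -3.112, 0.001]
contact_force: [-0.1, 0.6, 0.6]
opening: 0.0854
grip_force: 0.0
```

Call:
jog_arm --pt "-1 -0.88 0 0 0 0 1" --pt "-1 -0.88 0 0 0 0 1" --pt "-1 -0.88 0 0 0 0 1" --pt "-1 -0.88 0 0 0 0 1" --pt "-1 -0.88 0 0 0 0 1" --pt "-1 -0.88 0 0 0 0 1" --pt "-1 -0.88 0 0 0 0 1" --pt "-1 -0.88 0 0 0 0 1"

```text
t: 2.5
tool_pos: [0.5169, 0.0658, 0.2307]
tool_rot: [-0.424, -3.112, 0.0]
contact_force: [0.1, 0.5, 0.2]
opening: 0.0854
grip_force: 0.0
```

Call:
jog_arm --pt "0 0 0 0 0 0.19 1" --pt "0 0 0 0 0 0.19 1" --pt "0 0 0 0 0 0.19 1" --pt "0 0 0 0 0 0.19 1" --pt "0 0 0 0 0 0.19 1" --pt "0 0 0 0 0 0.19 1" --pt "0 0 0 0 0 0.19 1" --pt "0 0 0 0 0 0.19 1"

```text
t: 3.3
tool_pos: [0.5163, 0.0668, 0.2307]
tool_rot: [-2.107, -2.329, 0.001]
contact_force: [0.2, 0.1, -0.2]
opening: 0.0852
grip_force: 0.0
```

Call:
jog_arm --pt "0 0 0 0 0 0.19 1" --pt "0 0 0 0 0 0.19 1" --pt "0 0 0 0 0 0.19 1" --pt "0 0 0 0 0 0.19 1" --pt "0 0 0 0 0 0.19 1" --pt "0 0 0 0 0 0.19 1" --pt "0 0 0 0 0 0.19 1" --pt "0 0 0 0 0 0 1"

```text
t: 4.1
tool_pos: [0.5164, 0.0668, 0.2308]
tool_rot: [-2.985, -0.977, 0.001]
contact_force: [0.5, 0.4, 1.2]
opening: 0.0855
grip_force: 0.0
```

```bash
cat >> h.py <<'E'
def go(target,yaw=None):
    o=ctrl.get_obs();R=cv2.Rodrigues(np.array(o["tool_rot"]))[0];d=R.T@(np.array(target)-o["tool_pos"])/.02
    y=np.arctan2(R[1,0],R[0,0]);print("shift units",d.round(2),"yaw",round(y,3),"turn units",None if yaw is None else round(-((yaw-y+np.pi)%(2*np.pi)-np.pi)/(np.pi/4),3))
E
python3 - <<'E'
from h import *
im,_=load("s0")
a=cv2.resize(im[195:315,250:450],None,fx=4,fy=4,interpolation=cv2.INTER_CUBIC)
cv2.imwrite("pics/c3.png",a[:,:,::-1])
go([.5293,.0475,.13],.62)
E
```

```text
shift units [-0.04  1.16  5.04] yaw 0.633 turn units 0.016
```

View pics/c3.png

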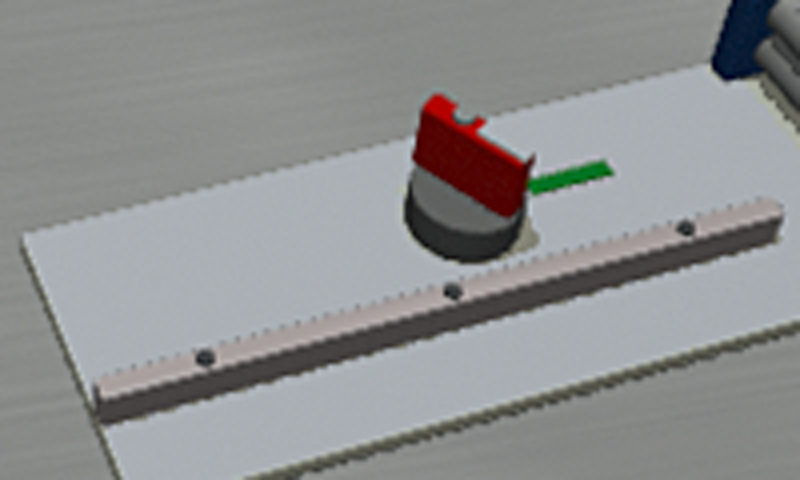

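```bash
python3 - <<'E'
from h import *
u=lambda a,s,o:(np.array(a)+.5)/s-.5+np.array(o)
P=[(-80,-200,12),(37.5,-200,34),(37.5,140,34),(25.5,-200,34),(25.5,140,34),(-30,90,12)]
U=u([(22,238),(104,398),(781,213),(97,382),(772,199),(608,167)],4,(250,195))
b2,r=fit("scene",P,U,[.5584,.0506,.118]);print("bed",b2,r.tolist());print("axis",loc(b2,(-30,0,62)))
# handle in each camera: pose of handle (axis xy, yaw)
h,r=fit("scene",[(-20,-7,77),(36,-7,77),(-20,7,77),(36,-7,37)],u([(422,103),(526,163),(438,95),(513,217)],4,(250,195)),[.529,.047,.6]);print("handle",h,r.tolist(),"cam",h[2]-b2[2])
E
```

```text
bed [0.55747329 0.05264731 0.1301181 ] [[-0.7, -0.5], [-0.0, 1.1], [1.4, 0.0], [-0.6, -0.4], [-0.0, -1.1], [0.0, 0.2]]
axis [0.52772689 0.04875477 0.062     ]
handle [0.52684844 0.04998959 0.68590743] [[-0.2, 0.6], [0.5, -0.1], [-0.3, -1.5], [-0.0, 0.9]] cam 0.5557893320260868
```

Call:
jog_arm --pt "-0.04 0.55 0.6 0 0 0 1" --pt "-0.04 0.55 1 0 0 0 1" --pt "0 0 1 0 0 0 1" --pt "0 0 1 0 0 0 1" --pt "0 0 1 0 0 0 1" --pt "0 0 1 0 0 0 1" --pt "0 0 1 0 0 0 1" --pt "0 0 0.8 0 0 0 1"

```text
t: 4.9
tool_pos: [0.5275, 0.0475, 0.0807]
tool_rot: [-2.984, -0.98, 0.004]
contact_force: [-0.0, -1.0, 0.6]
opening: 0.0853
grip_force: 0.0
```

Call:
jog_arm --pt "0 0 0.7 0 0 0 1" --pt "0 0 0.6 0 0 0 1" --pt "0 0 0.45 0 0 0 1" --pt "0 0 0 0 0 0 1"

```text
t: 5.3
tool_pos: [0.5275, 0.048, 0.0468]
tool_rot: [-2.985, -0.977, 0.004]
contact_force: [0.3, -0.4, -0.3]
opening: 0.0854
grip_force: 0.0
```

Call:
jog_arm --pt "0 0 0 0 0 0 -0.4" --pt "0 0 0 0 0 0 -0.4" --pt "0 0 0 0 0 0 -0.4" --pt "0 0 0 0 0 0 -0.4" --pt "0 0 0 0 0 0 -0.8" --pt "0 0 0 0 0 0 -0.8" --pt "0 0 0 0 0 0 -0.8" --pt "0 0 0 0 0 0 -0.8" --grip_force 30

```text
t: 6.1
tool_pos: [0.528, 0.0491, 0.0489]
tool_rot: [-2.984, -0.975, 0.001]
contact_force: [-3.8, 4.9, 5.4]
opening: 0.0134
grip_force: 32.8
```

Call:
jog_arm --pt "0 -0.05 0 0 0 0 -0.8" --pt "0 0 0 0 0 -0.1 -0.8" --pt "0 0 0 0 0 -0.1 -0.8" --pt "0 0 0 0 0 -0.1 -0.8" --grip_force 40

```text
t: 6.5
tool_pos: [0.5278, 0.0493, 0.0489]
tool_rot: [-2.848, -1.324, -0.0]
contact_force: [-2.8, 2.6, 6.2]
opening: 0.0132
grip_force: 40.3
```

Call:
jog_arm --pt "0 0 0 0 0 -0.15 -0.8" --pt "0 0 0 0 0 -0.15 -0.8" --pt "0 0 0 0 0 -0.15 -0.8" --pt "0 0 0 0 0 -0.15 -0.8" --pt "0 0 0 0 0 -0.15 -0.8" --pt "0 0 0 0 0 -0.15 -0.8" --pt "0 0 0 0 0 -0.15 -0.8" --pt "0 0 0 0 0 0 -0.8"

```text
t: 7.3
tool_pos: [0.5266, 0.0497, 0.0489]
tool_rot: [-2.077, -2.352, 0.002]
contact_force: [-8.6, 3.1, 8.1]
opening: 0.013
grip_force: 40.7
```

```bash
python3 - <<'E'
from h import *
o=ctrl.get_obs();print(o["contact_force"],o["wrist_torque"],o["tool_pos"]);go(o["tool_pos"],1.695)
E
```

```text
[-8.57679757  3.10898352  8.05768152] [0.52059431 1.06771088 0.1742941 ] [0.5266219  0.04971324 0.04888352]
shift units [0. 0. 0.] yaw 1.695 turn units 0.0
```

Call:
jog_arm --pt "0 0 0 0 0 0 1" --pt "0 0 0 0 0 0 1" --pt "0 0 0 0 0 0 1" --pt "0 0 -0.3 0 0 0 1" --pt "0 0 -1 0 0 0 1" --pt "0 0 -1 0 0 0 1" --pt "0 0 -1 0 0 0 1" --pt "0 0 -1 0 0 0 1"

```text
t: 8.1
tool_pos: [0.5279, 0.0488, 0.1355]
tool_rot: [2.082, 2.352, 0.0]
contact_force: [-0.6, 0.3, -0.1]
opening: 0.0857
grip_force: 0.0
```

Call:
jog_arm --pt "-1 -0.44 0 0 0 0 1" --pt "-1 -0.44 0 0 0 0 1" --pt "-1 -0.44 0 0 0 0 1" --pt "-1 -0.44 0 0 0 0 1" --pt "-1 -0.44 0 0 0 0 1" --pt "-1 -0.44 0 0 0 0 1" --pt "-1 -0.44 0 0 0 0 1" --pt "-1 -0.44 0 0 0 0 1"

```text
t: 8.9
tool_pos: [0.4773, -0.1194, 0.1348]
tool_rot: [2.082, 2.352, 0.0]
contact_force: [0.1, 1.0, -0.6]
opening: 0.0854
grip_force: 0.0
```

```bash
python3 - <<'E'
from h import *
a,_=grab("top","t1");b,_=grab("scene","s1")
A=cv2.resize(a[120:200,100:240],(800,457),interpolation=cv2.INTER_CUBIC)
cv2.imwrite("pics/c4.png",A[:,:,::-1])
go([.417,-.319,.13],1.642)
E
```

```text
shift units [-9.51 -4.16  0.25] yaw 1.69 turn units 0.061
```

View pics/c4.png

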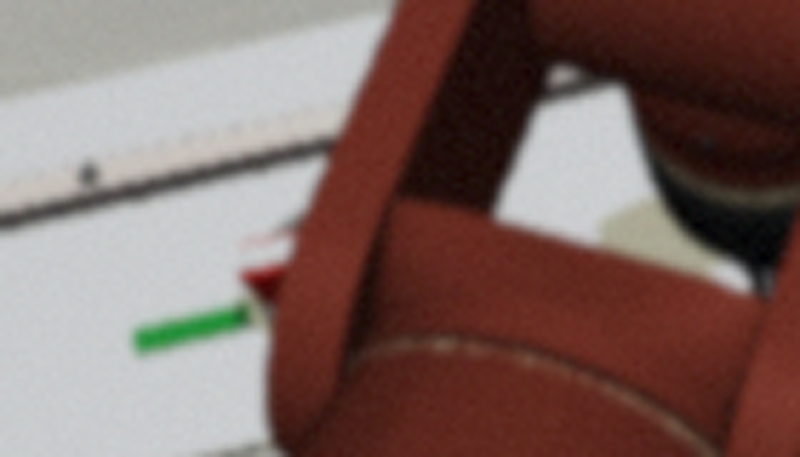

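Call:
jog_arm --pt "-1 -0.44 0 0 0 0 1" --pt "-1 -0.44 0 0 0 0 1" --pt "-1 -0.44 0 0 0 0 1" --pt "-1 -0.44 0 0 0 0 1" --pt "-1 -0.44 0 0 0 0 1" --pt "-1 -0.44 0 0 0 0 1" --pt "-1 -0.44 0 0 0 0 1" --pt "-1 -0.44 0 0 0 0 1"

```text
t: 9.8
tool_pos: [0.4273, -0.2861, 0.1346]
tool_rot: [2.081, 2.353, 0.001]
contact_force: [-0.2, 0.7, -0.7]
opening: 0.0855
grip_force: 0.0
```

Call:
jog_arm --pt "-0.75 -0.32 0 0 0 0.06 1" --pt "-0.7 -0.3 0 0 0 0 1" --pt "0 0 0 0 0 0 1"

```text
t: 10.1
tool_pos: [0.4173, -0.317, 0.1345]
tool_rot: [2.139, 2.301, -0.0]
contact_force: [-0.7, -0.5, 0.0]
opening: 0.0855
grip_force: 0.0
```

```bash
python3 - <<'E'
from h import *
a,_=grab("top","t2");b,_=grab("scene","s2")
A=cv2.resize(a[125:195,110:210],(500,350),interpolation=cv2.INTER_CUBIC)
B=cv2.resize(b[205:285,310:430],(525,350),interpolation=cv2.INTER_CUBIC)
C=cv2.resize(b[150:290,90:290],(300,210),interpolation=cv2.INTER_CUBIC)
D=cv2.resize(a[160:230,260:360],(300,210),interpolation=cv2.INTER_CUBIC)
im=np.zeros((560,800,3),np.uint8);im[:350,:400]=cv2.resize(A,(400,350));im[:350,400:]=cv2.resize(B,(400,350));im[350:,:300]=C;im[350:,300:600]=D
A=cv2.resize(a[125:195,110:200],(400,311),interpolation=cv2.INTER_CUBIC);B=cv2.resize(b[205:275,320:410],(400,311),interpolation=cv2.INTER_CUBIC)
im[:350]=0;im[:311,:400]=A;im[:311,400:]=B
cv2.imwrite("pics/c5.png",im[:,:,::-1])
go([.417,-.319,.026],1.642)
E
```

```text
shift units [-0.17 -0.04  5.41] yaw 1.645 turn units 0.004
```

View pics/c5.png

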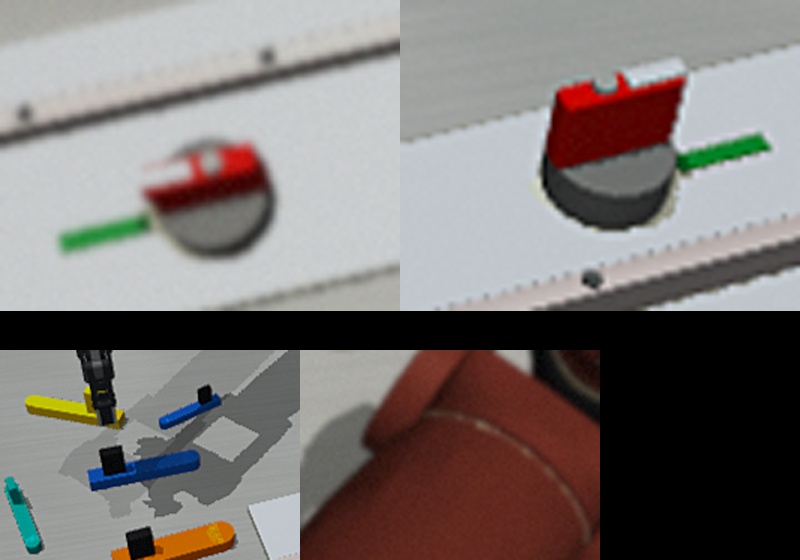

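The handle now looks parallel to the green mark. I'll check this numerically, along with the gauge's projection in the scene view.

```bash
python3 - <<'E'
from h import *
u=lambda a,s,o:(np.array(a)+.5)/s-.5+np.array(o)
h,r=fit("scene",[(-20,-7,77),(36,-7,77),(-20,7,77),(36,7,77),(36,-7,37),(-20,-7,37)],u([(159,106),(282,78),(163,88),(283,60),(273,137),(150,167)],4.444,(320,205)),[.528,.049,1.69]);print("handle",h,r.tolist())
print(proj("scene",[.4173,-.317,.1345]))
# black grip pixels in s0 scene and depth
im,d=load("s0");m=(im.max(2)<45)&(d>0);m[:205]=0;m[245:]=0;m[:,:150]=0;m[:,185:]=0
v,uu=np.nonzero(m);Q=np.array([px("scene",a,b,d=d[b,a]) for a,b in zip(uu,v)]);print(len(Q),Q.mean(0),np.percentile(Q,[5,95],0))
E
```

```text
handle [0.52573905 0.04881159 1.64764662] [[1.5, -0.2], [1.9, 0.3], [-2.4, -1.5], [-1.7, -0.9], [0.1, 1.5], [0.6, 0.6]]
[158.63879225 186.89180753]
262 [ 0.42155278 -0.318161    0.04253536] [[ 0.41430395 -0.33067065  0.02141901]
 [ 0.42484061 -0.30564223  0.05880491]]
```

```bash
python3 - <<'E'
from h import *
def ang(n,tag,mask,z,box):
    im,_=load(tag);h=cv2.cvtColor(im,cv2.COLOR_RGB2HSV);u0,v0,u1,v1=box
    m=mask(h[v0:v1,u0:u1].astype(int));return m,u0,v0
# green centre line in both, t0 (unoccluded)
for n,tag,box in(("top","t0",(115,165,150,190)),("scene","s2",(375,230,410,246))):
    m,u0,v0=ang(n,tag,lambda h:(abs(h[...,0]-62)<15)&(h[...,1]>120),.012,box)
    v,u=np.nonzero(m);W=np.array([px(n,a+u0,b+v0,z=.012)[:2] for a,b in zip(u,v)])
    c=W.mean(0);d=np.linalg.svd(W-c)[2][0];print(n,"green",len(W),c,np.arctan2(*(d*np.sign(d[1]))[::-1]))
# red: scene near top edge: uppermost dark-red pixel / bottom edge of handle at z=.037
im,_=load("s2");hh=cv2.cvtColor(im,cv2.COLOR_RGB2HSV).astype(int)
red=((hh[...,0]<8)|(hh[...,0]>172))&(hh[...,1]>150);red[:200]=0;red[260:]=0;red[:,:340]=0;red[:,400:]=0
E=[]
for c in range(357,380):
    r=np.nonzero(red[:,c])[0]
    if len(r):E.append((c,r.max()+.5))
print(E)
W=np.array([px("scene",a,b,z=.037)[:2] for a,b in E]);c=W.mean(0);d=np.linalg.svd(W-c)[2][0];print("bottom edge",c,np.arctan2(*(d*np.sign(d[1]))[::-1]))
E
```

```text
top green 51 [0.52093716 0.11485901] 1.691390907094472
scene green 73 [0.51850194 0.1161158 ] 1.6923726543874347
[(357, np.float64(242.5)), (358, np.float64(241.5)), (359, np.float64(241.5)), (360, np.float64(241.5)), (361, np.float64(241.5)), (362, np.float64(240.5)), (363, np.float64(240.5)), (364, np.float64(240.5)), (365, np.float64(239.5)), (366, np.float64(239.5)), (367, np.float64(239.5)), (368, np.float64(239.5)), (369, np.float64(239.5)), (370, np.float64(238.5)), (371, np.float64(238.5)), (372, np.float64(238.5)), (373, np.float64(237.5)), (374, np.float64(237.5)), (375, np.float64(237.5)), (376, np.float64(237.5)), (377, np.float64(236.5)), (378, np.float64(236.5)), (379, np.float64(236.5))]
bottom edge [0.53069005 0.05862475] 1.7043778927293212
```

Call:
jog_arm --pt "-0.15 -0.04 0.8 0 0 0 1" --pt "0 0 1 0 0 0 1" --pt "0 0 1 0 0 0 1" --pt "0 0 1 0 0 0 1" --pt "0 0 0.8 0 0 0 1" --pt "0 0 0.5 0 0 0 1" --pt "0 0 0.3 0 0 0 1" --pt "0 0 0 0 0 0 1"

```text
t: 11.0
tool_pos: [0.4168, -0.3183, 0.0258]
tool_rot: [-2.135, -2.303, -0.0]
contact_force: [0.7, -0.2, 0.0]
opening: 0.0853
grip_force: 0.0
```

Call:
jog_arm --pt "0 0 0 0 0 0 -0.4" --pt "0 0 0 0 0 0 -0.4" --pt "0 0 0 0 0 0 -0.4" --pt "0 0 0 0 0 0 -0.4" --pt "0 0 0 0 0 0 -0.8" --pt "0 0 0 0 0 0 -0.8" --pt "0 0 0 0 0 0 -0.8" --pt "0 0 0 0 0 0 -0.8" --grip_force 40

```text
t: 11.8
tool_pos: [0.417, -0.3191, 0.0266]
tool_rot: [2.137, 2.303, -0.0]
contact_force: [-1.3, 0.1, 2.0]
opening: 0.0133
grip_force: 45.3
```

Call:
jog_arm --pt "0 0 -0.3 0 0 0 -0.8" --pt "0 0 -0.7 0 0 0 -0.8" --pt "0 0 -0.9 0 0 0 -0.8" --pt "0 0 -0.9 0 0 0 -0.8" --pt "0 0 -0.9 0 0 0 -0.8" --pt "0 0 -0.7 0 0 0 -0.8" --pt "0 0 -0.3 0 0 0 -0.8" --pt "0 0 0 0 0 0 -0.8" --grip_force 60

```text
t: 12.6
tool_pos: [0.4174, -0.3194, 0.1216]
tool_rot: [2.135, 2.301, -0.0]
contact_force: [-0.1, -0.4, -0.9]
opening: 0.0129
grip_force: 59.1
```

```bash
python3 - <<'E'
from h import *
bed=[.5575,.0523,.121];p=loc(bed,(9,-160,0));p[2]=.12;print(p);go(p,.121+np.pi/2)
E
```

```text
[ 0.58574699 -0.1054438   0.12      ]
shift units [10.04  9.19  0.08] yaw 1.646 turn units -0.059
```

Call:
jog_arm --pt "0.4 0.37 0 0 0 0 -0.8" --pt "0.9 0.83 0 0 0 0 -0.8" --pt "0.9 0.83 0 0 0 0 -0.8" --pt "0.9 0.83 0 0 0 0 -0.8" --pt "0.9 0.83 0 0 0 0 -0.8" --pt "0.9 0.83 0 0 0 0 -0.8" --pt "0.9 0.83 0 0 0 0 -0.8" --pt "0.9 0.83 0 0 0 0 -0.8"

```text
t: 13.4
tool_pos: [0.5301, -0.1741, 0.1187]
tool_rot: [-2.135, -2.301, 0.001]
contact_force: [-0.9, -1.0, -1.5]
opening: 0.0135
grip_force: 59.0
```

Call:
jog_arm --pt "0.9 0.83 0 0 0 0 -0.8" --pt "0.9 0.83 0 0 0 0 -0.8" --pt "0.9 0.8 0 0 0 0 -0.8" --pt "0.6 0.5 0 0 0 -0.06 -0.8" --pt "0 0 0 0 0 0 -0.8"

```text
t: 13.9
tool_pos: [0.5845, -0.1039, 0.1192]
tool_rot: [-2.076, -2.356, 0.001]
contact_force: [-0.7, -0.6, -0.1]
opening: 0.0131
grip_force: 59.1
```

```bash
python3 - <<'E'
from h import *
a,_=grab("top","t3");b,_=grab("scene","s3")
A=a[90:210,150:310];B=b[190:330,240:420]
im=np.zeros((600,800,3),np.uint8);im[:300,:400]=cv2.resize(A,(400,300),interpolation=cv2.INTER_CUBIC);
B=cv2.resize(B,(771,600),interpolation=cv2.INTER_CUBIC)
cv2.imwrite("pics/c6.png",B[:,:,::-1])
bed=[.5575,.0523,.121];p=loc(bed,(9,-160,0));p[2]=.046;go(p,.121+np.pi/2)
E
```

```text
shift units [-0.    0.11  3.67] yaw 1.694 turn units 0.002
```

View pics/c6.png

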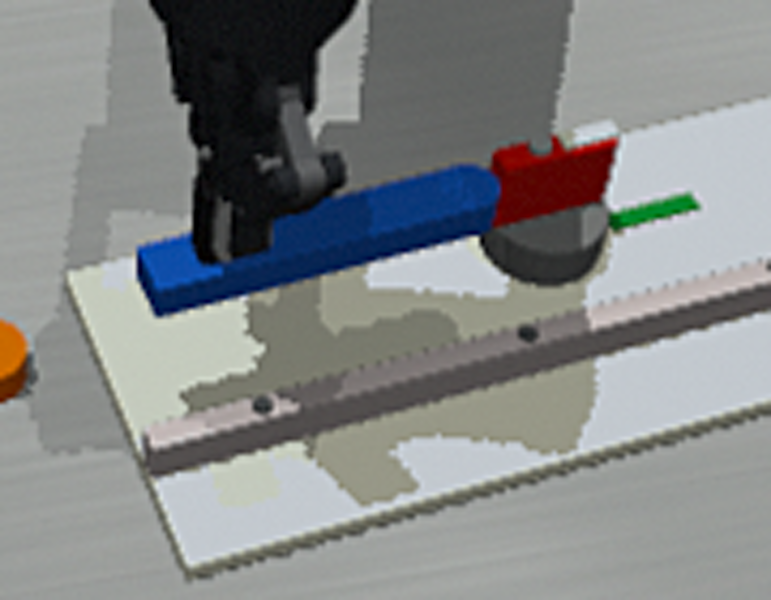

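Call:
jog_arm --pt "0 0 0.6 0 0 0 -0.8" --pt "0 0 0.8 0 0 0 -0.8" --pt "0 0 0.8 0 0 0 -0.8" --pt "0 0 0.8 0 0 0 -0.8" --pt "0 0 0.5 0 0 0 -0.8" --pt "0 0 0.3 0 0 0 -0.8" --pt "0 0 0.1 0 0 0 -0.8" --pt "0 0 0 0 0 0 -0.8"

```text
t: 14.8
tool_pos: [0.5844, -0.1059, 0.0423]
tool_rot: [2.082, 2.353, 0.0]
contact_force: [0.9, -0.4, -1.7]
opening: 0.0132
grip_force: 59.1
```

Call:
jog_arm --pt "0 0 0.08 0 0 0 -0.8" --pt "0 0 0.05 0 0 0 -0.8" --pt "0 0 0 0 0 0 -0.8"

```text
t: 15.1
tool_pos: [0.5845, -0.1059, 0.04]
tool_rot: [2.082, 2.352, 0.0]
contact_force: [0.6, -0.4, -1.3]
opening: 0.013
grip_force: 59.1
```

Still in the air by about 1 mm. I'll creep down a little more, then move toward the fence (+tool y).

Call:
jog_arm --pt "0 0 0.05 0 0 0 -0.8" --pt "0 0 0.03 0 0 0 -0.8" --pt "0 0 0 0 0 0 -0.8"

```text
t: 15.4
tool_pos: [0.5845, -0.1059, 0.0386]
tool_rot: [2.082, 2.352, 0.0]
contact_force: [-1.5, 0.4, 1.9]
opening: 0.0133
grip_force: 59.5
```

Call:
jog_arm --pt "0 0.1 0 0 0 0 -0.8" --pt "0 0.1 0 0 0 0 -0.8" --pt "0 0 0 0 0 0 -0.8"

```text
t: 15.7
tool_pos: [0.5889, -0.1055, 0.0386]
tool_rot: [2.081, 2.352, 0.001]
contact_force: [-1.4, -0.5, 4.0]
opening: 0.0132
grip_force: 59.8
```

Call:
jog_arm --pt "0 0.05 0 0 0 0 -0.8" --pt "0 0 0 0 0 0 -0.8"

```text
t: 15.9
tool_pos: [0.5896, -0.1054, 0.0386]
tool_rot: [2.082, 2.352, -0.0]
contact_force: [-2.2, 0.0, 4.9]
opening: 0.0133
grip_force: 60.0
```

Call:
jog_arm --pt "0 0.05 0 0 0 0 -0.8" --pt "0 0 0 0 0 0 -0.8"

```text
t: 16.1
tool_pos: [0.5898, -0.1054, 0.0386]
tool_rot: [-2.081, -2.352, 0.002]
contact_force: [-4.7, 0.5, 7.7]
opening: 0.0128
grip_force: 60.4
```

Call:
jog_arm --pt "0 -0.15 -0.02 0 0 0 -0.8" --pt "0 0 0 0 0 0 -0.8" --pt "0.3 0 0 0 0 0 -0.8" --pt "0.4 0 0 0 0 0 -0.8" --pt "0.3 0 0 0 0 0 -0.8" --pt "0 0 0 0 0 0 -0.8"

```text
t: 16.7
tool_pos: [0.5848, -0.0843, 0.0386]
tool_rot: [-2.08, -2.353, -0.001]
contact_force: [-0.1, 2.9, 2.8]
opening: 0.013
grip_force: 59.7
```

Call:
jog_arm --pt "0.15 0 0 0 0 0 -0.8" --pt "0.2 0 0 0 0 0 -0.8" --pt "0.2 0 0 0 0 0 -0.8" --pt "0.2 0 0 0 0 0 -0.8" --pt "0 0 0 0 0 0 -0.8"

```text
t: 17.2
tool_pos: [0.583, -0.0701, 0.0386]
tool_rot: [-2.081, -2.353, -0.001]
contact_force: [0.2, 0.7, 3.1]
opening: 0.0133
grip_force: 59.7
```

```bash
python3 - <<'E'
from h import *
o=ctrl.get_obs();bed=[.5575,.0523,.121];d=o["tool_pos"][:2]-bed[:2];c,s=np.cos(.121),np.sin(.121)
print("bed xy",c*d[0]+s*d[1],-s*d[0]+c*d[1],o["contact_force"],o["wrist_torque"]);go(loc(bed,(11.75,-55,38.6)),.121+np.pi/2)
E
```

```text
bed xy 0.01050574344396488 -0.12454742477254996 [0.20417019 0.73851115 3.06030425] [ 0.02464091 -0.03635437  0.00901348]
shift units [3.48 0.07 0.  ] yaw 1.693 turn units 0.002
```

Call:
jog_arm --pt "0.1 0.03 0 0 0 0 -0.8" --pt "0.2 0 0 0 0 0 -0.8" --pt "0.2 0 0 0 0 0 -0.8" --pt "0.2 0 0 0 0 0 -0.8" --pt "0.2 0 0 0 0 0 -0.8" --pt "0.1 0 0 0 0 0 -0.8" --pt "0 0 0 0 0 0 -0.8"

```text
t: 17.9
tool_pos: [0.5812, -0.0502, 0.0386]
tool_rot: [-2.081, -2.353, -0.001]
contact_force: [0.5, 0.0, 3.0]
opening: 0.0126
grip_force: 59.9
```

Call:
jog_arm --pt "0.2 0 0 0 0 0 -0.8" --pt "0.2 0 0 0 0 0 -0.8" --pt "0.2 0 0 0 0 0 -0.8" --pt "0.2 0 0 0 0 0 -0.8" --pt "0.1 0 0 0 0 0 -0.8" --pt "0 0 0 0 0 0 -0.8"

```text
t: 18.5
tool_pos: [0.579, -0.0324, 0.0386]
tool_rot: [-2.081, -2.353, -0.001]
contact_force: [-0.3, -0.4, 4.7]
opening: 0.0135
grip_force: 60.0
```

Call:
jog_arm --pt "0.25 0 0 0 0 0 -0.8" --pt "0.25 0 0 0 0 0 -0.8" --pt "0.25 0 0 0 0 0 -0.8" --pt "0.25 0 0 0 0 0 -0.8" --pt "0 0 0 0 0 0 -0.8"

```text
t: 19.0
tool_pos: [0.5765, -0.0121, 0.0386]
tool_rot: [-2.081, -2.353, -0.001]
contact_force: [-1.1, 0.5, 4.7]
opening: 0.0134
grip_force: 60.0
```

Call:
jog_arm --pt "0.25 0 0 0 0 0 -0.8" --pt "0.25 0 0 0 0 0 -0.8" --pt "0.15 0 0 0 0 0 -0.8" --pt "0 0 0 0 0 0 -0.8"

```text
t: 19.4
tool_pos: [0.5749, 0.0005, 0.0386]
tool_rot: [-2.081, -2.353, -0.001]
contact_force: [0.6, -1.1, 5.1]
opening: 0.0133
grip_force: 60.1
```

```bash
python3 - <<'E'
from h import *
a,_=grab("top","t4");b,_=grab("scene","s4")
B=cv2.resize(b[190:310,270:430],(800,600),interpolation=cv2.INTER_CUBIC)
cv2.imwrite("pics/c7.png",B[:,:,::-1])
E
```

```text
(no output)
```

View pics/c7.png

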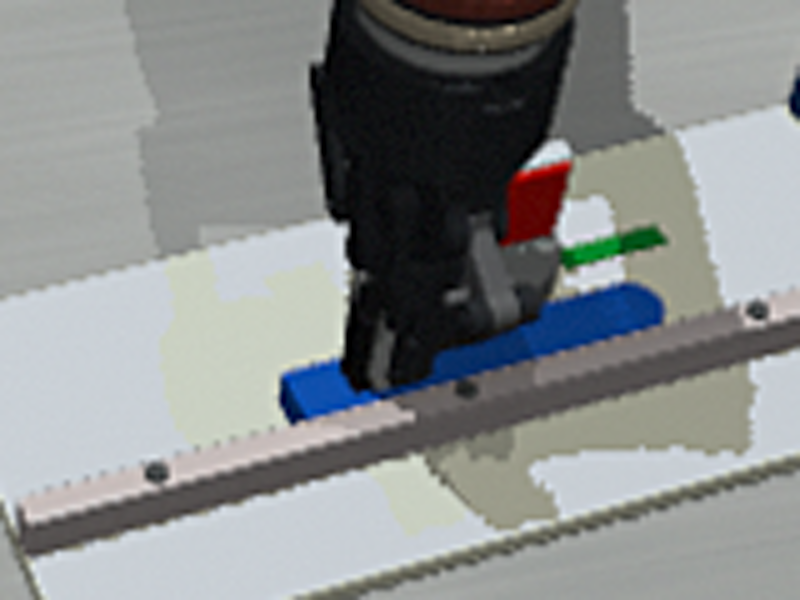

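The gauge's nose at (663,300) is clearly past the roller. I'll open partly and lift straight up.

Call:
jog_arm --pt "0 0 0 0 0 0 0" --pt "0 0 0 0 0 0 0" --pt "0 0 0 0 0 0 0" --pt "0 0 -0.2 0 0 0 0" --pt "0 0 -0.6 0 0 0 0" --pt "0 0 -1 0 0 0 0" --pt "0 0 -1 0 0 0 0" --pt "0 0 -1 0 0 0 0"

```text
t: 20.3
tool_pos: [0.5752, -0.0002, 0.1164]
tool_rot: [2.082, 2.352, 0.001]
contact_force: [-0.2, 0.1, 0.1]
opening: 0.0431
grip_force: 0.0
```

Call:
jog_arm --pt "-1 0 -1 0 0 0 0" --pt "-1 0 -1 0 0 0 0" --pt "-1 0 -1 0 0 0 0" --pt "-1 0 -1 0 0 0 0" --pt "-1 0 0 0 0 0 0" --pt "-1 0 0 0 0 0 0" --pt "-1 0 0 0 0 0 0" --pt "-1 0 0 0 0 0 0"

```text
t: 21.1
tool_pos: [0.5946, -0.1602, 0.1952]
tool_rot: [2.081, 2.352, 0.001]
contact_force: [-0.1, 0.3, 0.0]
opening: 0.0427
grip_force: 0.0
```

Call:
jog_arm --pt "-1 -0.5 0 0 0 0 0" --pt "-1 -0.5 0 0 0 0 0" --pt "-1 -0.5 0 0 0 0 0" --pt "-1 -0.5 0 0 0 0 0" --pt "-1 -0.5 0 0 0 0 0" --pt "-1 -0.5 0 0 0 0 0" --pt "-1 -0.5 0 0 0 0 0" --pt "0 0 0 0 0 0 0"

```text
t: 21.9
tool_pos: [0.541, -0.3092, 0.1945]
tool_rot: [2.086, 2.349, -0.001]
contact_force: [1.2, 1.5, 0.7]
opening: 0.0423
grip_force: 0.0
```

```bash
python3 - <<'E'
from h import *
a,_=grab("top","t5");b,_=grab("scene","s5")
A=cv2.resize(a[100:220,40:200],(400,300),interpolation=cv2.INTER_CUBIC);B=cv2.resize(b[200:305,290:430],(400,300),interpolation=cv2.INTER_CUBIC)
im=np.hstack([A,B]);im=np.vstack([im,cv2.resize(np.hstack([a,b]),(800,300))]);cv2.imwrite("pics/c8.png",im[:,:,::-1])
E
```

```text
(no output)
```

View pics/c8.png

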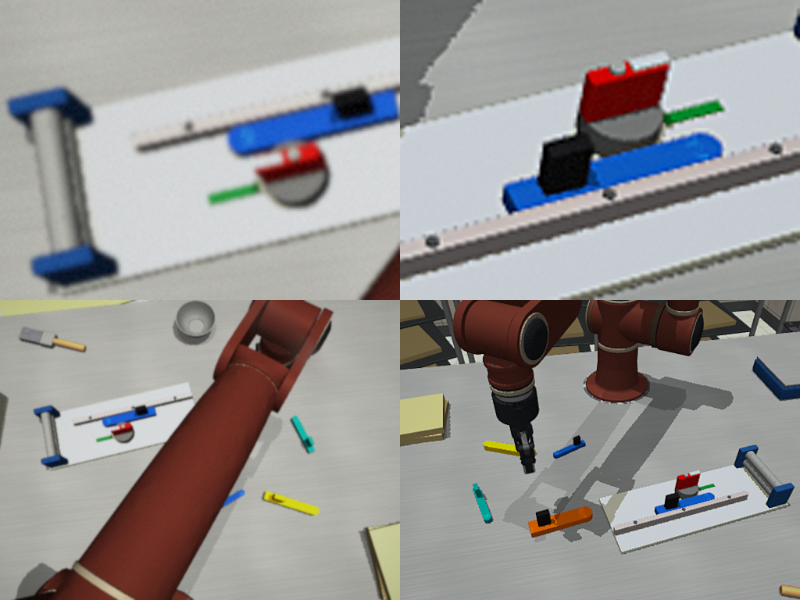

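The blue gauge lies flat between roller and fence, nose past the roller at (230,140) in the upper-left crop. The pointer is on the green mark, the orange gauge hasn't moved and the arm is clear, so I'm handing in.

```bash
python3 -c "
from station import ctrl
print(ctrl.finish_job())"
```

```text
the job is handed in; nothing more can be done
None
```

The job is handed in at about 22 s of the 58 s allowed: the pointer is on the green mark, the blue gauge lies in the gap with its nose past the roller and wasn't forced, and the orange gauge is untouched.

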